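# Shut and lock the coin tray

## Task

Shut the coin tray by touch alone: with the fingertips press the spring catch down through the finger hole in the sliding cover, and while it is held down push the cover along over it until the cover is fully home and the catch has sprung up behind its rear edge, locking it. Take your fingers away at the end; do not grasp or lift anything, and leave the coins and everything else on the counter where they are.

Things in the scene. Friction and masses are not known exactly. Their poses are not given: they have to be found in the camera images.
- coin_tray: grey steel coin tray screwed to the counter, 170 (x) by 296 (y) by 50 mm tall; origin at the centre of its underside, x away from its front side, y along its long side in the direction in which the cover slides shut, z up. The +y half holds the coin pockets; the flat aluminium cover starts parked over the -y half.
- slideway_end (a point): middle of the floor of the slideway at its +y end, 12 mm above the counter. The slideway is the open channel, 54 mm wide, along the front side of the tray under the cover (tray x from -79 to -25 mm), so a fingertip reaching down through the cover's hole can travel along it to 5 mm from the tray's end.
- cover (a joint): slide of the cover along the tray's +y: 0 m parked (tray open), 0.1325 m fully home against its stop (tray shut). 1 to 2 N moves it (plus drag of about 1 N while it lies on the catch), and it stays where it is left. While the catch stands up in its hole it has about 2 mm of play. It cannot be lifted from its rails.
- catch (a joint): how far the spring catch is pressed down: 0 m up, 0.014 m at its bottom stop. 2 N starts it, 7 N holds it at the bottom. It is clear of the cover from 0.008 m on; the cover sliding over it then keeps it at 0.008 m. It springs up by itself when the cover's rear edge has passed it, in the last 2.5 mm before the cover is fully home.
- catch_top (a point): middle of the top of the spring catch: a dark steel push plate with five fine ribs, 36 mm (tray x) by 50 mm (tray y), that fills the finger hole of the parked cover and stands 48 mm above the counter when up. It moves straight down, at tray x = -50 mm, y = -37 mm, and does not slide with the cover.
- finger_hole (a point): middle of the oblong finger hole near the cover's leading end, level with the top of its rim, 47 mm above the counter. Hole 40 mm (tray x) by 54 mm (tray y), through a 3 mm raised rim and the 4 mm plate (underside 40 mm above the counter). Moves with the cover, whose leading edge lies 45 mm ahead (+y) and rear edge 105 mm behind.
- coins_0: stack of coins, 27 mm wide, 19 mm tall, standing loose in a pocket of the tray; origin under its centre
- coins_1: stack of coins, 27 mm wide, 20 mm tall, standing loose in a pocket of the tray; origin under its centre
- coins_2: stack of coins, 27 mm wide, 25 mm tall, standing loose in a pocket of the tray; origin under its centre
- coins_3: stack of coins, 27 mm wide, 25 mm tall, standing loose in a pocket of the tray; origin under its centre
- coins_4: stack of coins, 27 mm wide, 19 mm tall, standing loose in a pocket of the tray; origin under its centre
- stamp: hand stamp with a wooden handle, 30 mm wide, 75 mm tall, standing on the counter just in front of the tray; origin under its centre
- till_roll: white paper till roll, 58 mm wide, 57 mm tall, standing on the counter just past the +y end of the tray; origin under its centre
- loose_coins: stack of coins, 27 mm wide, 16 mm tall, standing on the counter in front of the tray; origin under its centre

How it is judged:
By the outcome, as a careful person would: the job done as asked, in the order asked, and still so for the second after the job is handed in, with the robot touching nothing.
It also fails if it takes over 38 s, if anything falls off the work surface, if the arm or the gripper's body presses on something with over 40 N, if the wrist force passes 120 N, or if a joint passes its speed limit or range.

## Robot

A 6-joint arm with a two-finger parallel gripper is mounted at the origin on a cart in front of the work surface, level with it; the furniture and walls round the work are solid. World frame = base frame: x ahead of the robot, y to its left, z up, the work surface at z = 0. Lengths are in m, angles in rad, forces in N, time in s.
With the tool pointing down it reaches from about 0.325 to 0.9 m from the base axis. Payload 6.1 kg.
Tool frame: the origin (TCP) lies midway between the tips of the shut fingers; the grasp point (between the pads) lies 19 mm behind it; z points along the fingers, y is the line along which they close (so a half turn about z gives the same grasp; the last joint's range is limited). The gripper opens to 87 mm and grips with 3 to 60 N. Pads are 19 mm wide; open, the fingers measure 117 mm over their backs; the gripper's body (75 mm by 190 mm) begins 51 mm behind the grasp point.
Start: joints at [-1.442, 0.22, 1.526, -0, 1.395, -0.126], TCP at [0.158, -0.605, 0.223] pointing down, gripper open.
Joint ranges: [-2.98, 2.98], [-0.91, 2.08], [0.09, 2.57], [-1.24, 4.39], [0.2, 2.65], [-2.68, 2.68]. Speed limits (rad/s): [2.57, 2.57, 3.01, 3.14, 3.14, 3.14].

## Interface

Orientations are given as a rotation vector (axis times angle).
In Python, from rig import env gives the robot as it stands.
- The arm moves only by the shell command python3 -m crank 'ROWS'. ROWS is JSON, a list of rows, each a list of 3 entries, a list of its own where there are three numbers: the shift along the world's x, y, z scaled (see below), then the turn, a rotation vector about the world's x, y, z scaled (see below), then the opening, from 0 (shut) to 1 (fully open). A call has 1 to 12 rows; each row is the pose to reach, as a shift and turn from the pose commanded when the call began; what a row does not reach only later rows make up. The controller multiplies each number of a shift by 50 cm and each number of a turn by 0.5 rad. A row lasts 1/10 s, in which the tool goes at most 50 mm and 8.59 degrees, less where a joint would pass 70% of its speed; a pose out of reach is approached as far as the arm can. A call with a number of a shift or a turn outside -1 to 1 is refused whole. A call with a gripper value outside its range is refused whole. The fingers move at their own pace and stop on an object; the grip force is fixed at half the most. Time passes only in rows, so rows that repeat a pose let the fingers close. It gives the time, the measured TCP pose, the force, the opening and the grip force at its end, in the units of the state.
- env.state(): the state, without advancing time (a new reading comes with each control period).
- env.read_camera(name): name is "scene" or "top" or "wrist"; returns a dict with "img" (384x512x3 uint8, red, green, blue), "fx", "fy", "cx", "cy" (pixels), "pose" (4x4, takes a point from camera to world coordinates). Camera axes: x right, y down, z forward; pixel columns grow to the right and rows downward; lengths in m; the calibration is good to about 2 mm. A picture is of the moment at which its call begins. There is no depth.
- env.hand_in(): hands the job in; it is judged then, once.
The state is a dict: "time_s": time; "joints": joint angles; "joint_vel": joint speeds; "effort": joint torques, N m; "ee_pos": TCP position; "tcp_rot": TCP orientation; "contact_force": force on the tool from outside, world axes, zero at the start; "torque": the same for the moment, N m; "finger_gap": finger opening in m; "grasp_force": force on a finger pad.
Only numpy, scipy, OpenCV 4.12 (cv2) and the standard library are available. Lean on these libraries where they do the work, as an engineer would, in place of code of your own. Each camera call takes 0.05 s, during which the arm holds its last target. There are 200 camera calls.

## Working session

There is one attempt and no reset: what is moved stays moved. The work goes in short steps, Python scripts to look and compute and a shell command to move; the robot and the scene stay as the last step left them, time stands still between calls to the robot, and variables do not carry over. Pictures are saved under pics/ and viewed, at most 10 in all, crops included, and the job is handed in when it is done.

```bash
mkdir -p pics; ls; python3 - <<'E'
from rig import env
import cv2,numpy as np
s=env.state();print({k:np.round(v,3).tolist() for k,v in s.items()})
a=[]
for n in("scene","top"):
    c=env.read_camera(n);np.savez(f"{n}0.npz",**c);cv2.imwrite(f"pics/{n}0.png",cv2.cvtColor(c["img"],cv2.COLOR_RGB2BGR));print(n,c["fx"],c["cx"],c["cy"],np.round(c["pose"],3).tolist())
E
```

```text
pics
{'time_s': 0.0, 'joints': [-1.442, 0.221, 1.528, 0.0, 1.395, -0.126], 'joint_vel': [-0.001, 0.0, -0.001, -0.0, 0.003, -0.0], 'effort': [0.0, -49.461, -38.738, 0.07, 0.057, -0.0], 'ee_pos': [0.157, -0.604, 0.221], 'tcp_rot': [-3.114, -0.399, -0.0], 'contact_force': [-0.022, 0.361, 0.022], 'torque': [-0.009, -0.018, -0.006], 'grasp_force': 0.0, 'finger_gap': 0.087}
scene 471.0268605902698 257.0967705460323 189.83251662106773 [[-0.713, -0.505, 0.486, 0.097], [-0.701, 0.497, -0.512, 0.593], [0.017, -0.706, -0.708, 0.677], [0.0, 0.0, 0.0, 1.0]]
top 351.67885011711513 258.48182380389824 188.10595626409588 [[-0.026, -0.98, 0.196, 0.35], [-1.0, 0.023, -0.014, 0.158], [0.01, -0.196, -0.981, 0.899], [0.0, 0.0, 0.0, 1.0]]
```

View pics/scene0.png

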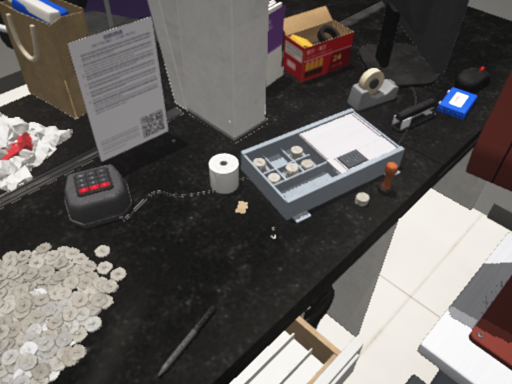

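View pics/top0.png

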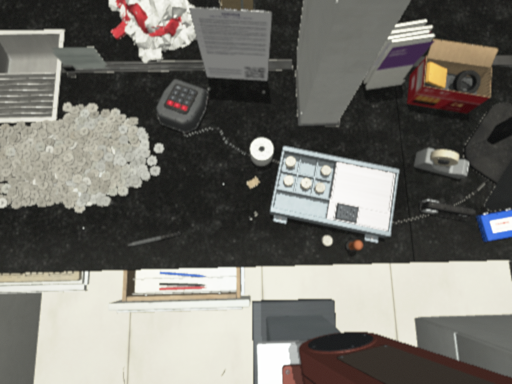

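The scene picture shows the tray with the dark catch in the white cover at about (351,158), the roll at (224,172), the stamp at (390,176) and the loose coins at (362,199). In the top picture the catch is at (347,213), the tray corners at about (283,147) and (380,238), and the pillar is behind the tray. Next I measure these.

```bash
cat > h.py <<'E'
import numpy as np,cv2
def ray(c,uv):
    P=c["pose"];d=P[:3,:3]@np.array([(uv[0]-c["cx"])/c["fx"],(uv[1]-c["cy"])/c["fy"],1]);return P[:3,3],d
def onz(c,uv,z):
    o,d=ray(c,uv);return o+d*(z-o[2])/d[2]
def tri(c1,u1,c2,u2):
    o1,d1=ray(c1,u1);o2,d2=ray(c2,u2)
    t=np.linalg.lstsq(np.c_[d1,-d2],o2-o1,rcond=None)[0];return (o1+d1*t[0]+o2+d2*t[1])/2
E
python3 - <<'E'
import cv2,numpy as np
from h import *
C={n:dict(np.load(n+"0.npz")) for n in("scene","top")}
box={"scene":(240,105,410,225),"top":(265,140,405,248)}
cc={}
for n,c in C.items():
    x0,y0,x1,y1=box[n];I=c["img"][y0:y1,x0:x1]
    cv2.imwrite(f"pics/{n}_c.png",cv2.cvtColor(cv2.resize(I,None,fx=4.5,fy=4.5,interpolation=cv2.INTER_CUBIC),cv2.COLOR_RGB2BGR))
    hsv=cv2.cvtColor(I,cv2.COLOR_RGB2HSV)
    m=((hsv[...,2]>205)&(hsv[...,1]<25)).astype(np.uint8)
    k,l,st,ce=cv2.connectedComponentsWithStats(m)
    i=1+np.argmax(st[1:,4]);m=(l==i).astype(np.uint8)
    cs,h=cv2.findContours(m,cv2.RETR_CCOMP,cv2.CHAIN_APPROX_NONE)
    o=max(cs,key=cv2.contourArea);r=cv2.minAreaRect(o);print(n,"cover",st[i],(cv2.boxPoints(r)+[x0,y0]).round(1).tolist())
    print([onz(c,p+np.array([x0,y0]),.044).round(3).tolist() for p in cv2.boxPoints(r)])
    for q,hh in zip(cs,h[0]):
        if hh[3]>=0 and cv2.contourArea(q)>40:
            M=cv2.moments(q);u=np.array([M["m10"]/M["m00"]+x0,M["m01"]/M["m00"]+y0]);cc[n]=u
            print("hole",cv2.contourArea(q),u.round(1),onz(c,u,.047).round(4))
if len(cc)==2:print(tri(C["scene"],cc["scene"],C["top"],cc["top"]))
E
```

```text
scene cover [  35    8  127   89 3230] [[258.7, 152.4], [378.3, 97.5], [401.9, 149.0], [282.3, 203.9]]
[[0.605, 0.055, 0.044], [0.546, -0.291, 0.044], [0.403, -0.167, 0.044], [0.473, 0.128, 0.044]]
hole 413.5 [351.7 159. ] [ 0.456  -0.0628  0.047 ]
top cover [   6    7  124   85 4405] [[270.3, 210.3], [283.3, 146.3], [399.1, 170.0], [386.0, 234.0]]
[[0.465, 0.118, 0.044], [0.628, 0.079, 0.044], [0.559, -0.21, 0.044], [0.4, -0.161, 0.044]]
hole 449.0 [346.  213.3] [ 0.4523 -0.0669  0.047 ]
[ 0.45475449 -0.06600161  0.04529238]
```

```bash
ls pics
```

```text
scene0.png
scene_c.png
top0.png
top_c.png
```

View pics/scene_c.png

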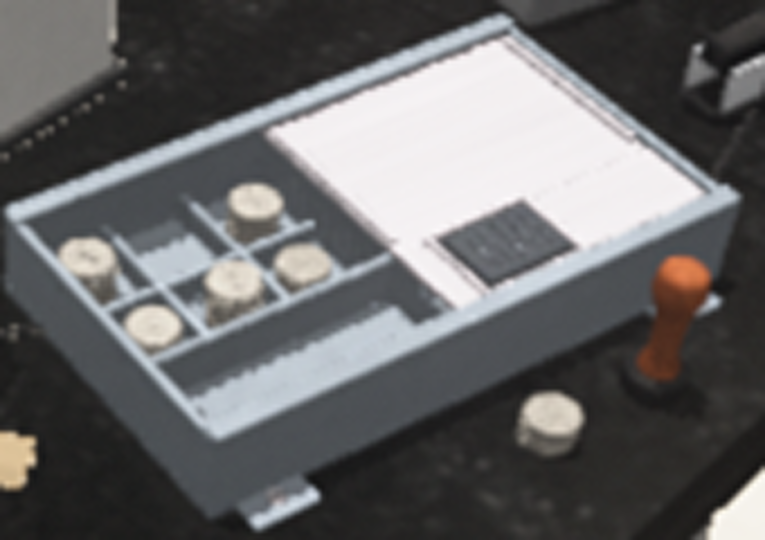

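View pics/top_c.png

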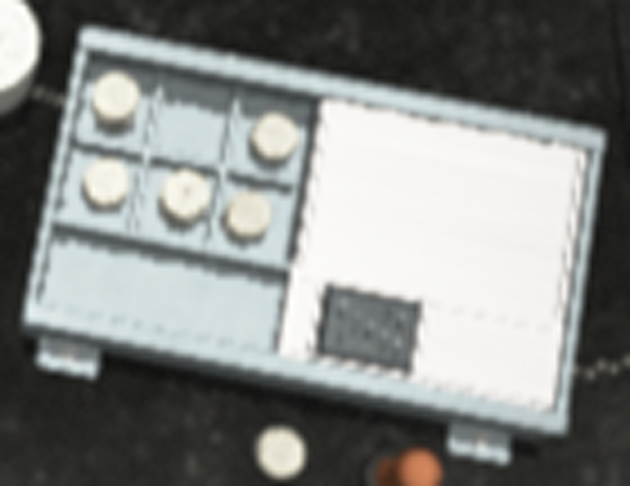

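The crops show the catch filling the hole: in the top crop it spans (316–421, 285–372), in the scene crop (438–580, 200–285). The tray's top corners are clear in both views. I triangulate the tray corners and use them as a cross-check.

```bash
python3 - <<'E'
from h import *
S=dict(np.load("scene0.npz"));T=dict(np.load("top0.npz"))
s=lambda u:np.array(u)/4.5+[240,105]-.4
t=lambda u:np.array(u)/4.5+[265,140]-.4
# corners order: far+y, far-y, near-y, near+y
sc=[(8,213),(500,17),(738,197),(220,437)];tc=[(82,30),(605,132),(565,432),(25,323)]
P=[]
for a,b in zip(sc,tc):
    p=tri(S,s(a),T,t(b));P.append(p);print(p.round(4),onz(S,s(a),.05).round(4)[:2],onz(T,t(b),.05).round(4)[:2])
P=np.array(P)[:,:2]
print("sizes",[np.linalg.norm(P[i]-P[(i+1)%4]).round(3) for i in range(4)])
L=np.array([[85,148],[85,-148],[-85,-148],[-85,148]])/1000
A=P-P.mean(0);c=P.mean(0)
th=np.arctan2((L[:,0]*A[:,1]-L[:,1]*A[:,0]).sum(),(L*A).sum());R=np.array([[np.cos(th),-np.sin(th)],[np.sin(th),np.cos(th)]])
print("yaw",np.degrees(th),"c",c,"res",(A-L@R.T).round(4).tolist())
f=lambda x,y:(c+R@[x,y]).round(4)
print("catch",f(-.05,-.037),"end",f(-.05,.0955))
ca=np.mean([s(u) for u in [(438,240),(522,200),(580,248),(490,285)]],0);cb=np.mean([t(u) for u in [(325,285),(421,302),(411,372),(316,352)]],0)
print("catch meas",tri(S,ca,T,cb).round(4),onz(S,ca,.048).round(4),onz(T,cb,.048).round(4))
print("pillar floor near corner",onz(S,(234,137),0).round(3),onz(T,(300,123),0).round(3),onz(T,(338,126),0).round(3))
print("stamp base",onz(T,(350,246),0).round(3),"roll top",onz(T,(262,145),.057).round(3))
E
```

```text
[0.6277 0.0812 0.0465] [0.6257 0.0844] [0.6258 0.081 ]
[ 0.5633 -0.2088  0.0441] [ 0.5608 -0.2003] [ 0.5601 -0.2074]
[ 0.3976 -0.1683  0.0478] [ 0.3985 -0.1642] [ 0.3955 -0.1686]
[0.4629 0.1194 0.0501] [0.4647 0.1203] [0.4612 0.1183]
sizes [np.float64(0.297), np.float64(0.171), np.float64(0.295), np.float64(0.169)]
yaw -12.83677954269205 c [ 0.51289793 -0.04411929] res [[-0.0009, -0.0001], [0.0004, -0.0015], [0.0005, 0.0013], [-0.0, 0.0003]]
catch [ 0.4559 -0.0691] end [0.4854 0.0601]
catch meas [ 0.456  -0.0682  0.0443] [ 0.4551 -0.0635  0.048 ] [ 0.4543 -0.0679  0.048 ]
pillar floor near corner [0.717 0.019 0.   ] [0.707 0.027 0.   ] [ 0.696 -0.075  0.   ]
stamp base [ 0.375 -0.083  0.   ] roll top [0.628 0.134 0.057]
```

Both views agree. The tray is yawed -12.8°, its measured sizes are within 1–2 mm of those given, and the catch is at about (0.455, -0.068). The pillar is 0.24 m clear of the path. I move toward the hover with the fingers shut, turning -27.4° so the closing line lies along tray y.

```bash
python3 -m crank '[[[0.05,0.09,0],[0,0,-0.12],0],[[0.1,0.18,0],[0,0,-0.24],0],[[0.15,0.27,0],[0,0,-0.36],0],[[0.2,0.36,0],[0,0,-0.48],0],[[0.25,0.45,0],[0,0,-0.6],0],[[0.3,0.54,0],[0,0,-0.72],0],[[0.35,0.63,0],[0,0,-0.84],0],[[0.4,0.72,0],[0,0,-0.958],0],[[0.44,0.8,0],[0,0,-0.958],0],[[0.44,0.8,0],[0,0,-0.958],0]]'
```

```text
time_s: 1.1
ee_pos: [0.379, -0.2003, 0.2222]
tcp_rot: [-3.121, 0.342, -0.0]
contact_force: [-0.6, -0.4, -0.2]
finger_gap: 0.0148
grasp_force: 0.0
```

```bash
python3 -m crank '[[[0.05,0.09,-0.05],[0,0,-0.01],0],[[0.1,0.18,-0.1],[0,0,-0.01],0],[[0.152,0.264,-0.16],[0,0,-0.01],0],[[0.152,0.264,-0.22],[0,0,-0.01],0],[[0.152,0.264,-0.22],[0,0,-0.01],0],[[0.152,0.264,-0.22],[0,0,-0.01],0]]'; python3 - <<'E'
from rig import env
import cv2,numpy as np
for n in("wrist","scene"):
    c=env.read_camera(n);np.savez(f"{n}1.npz",**c)
    I=c["img"] if n=="wrist" else cv2.resize(c["img"][60:240,220:440],None,fx=3.3,fy=3.3,interpolation=cv2.INTER_CUBIC)
    cv2.imwrite(f"pics/{n}1.png",cv2.cvtColor(I,cv2.COLOR_RGB2BGR))
print(env.state()["ee_pos"],env.state()["joints"],env.state()["contact_force"])
E
```

```text
time_s: 1.7
ee_pos: [0.4525, -0.0729, 0.1118]
tcp_rot: [-3.121, 0.358, 0.005]
contact_force: [-0.4, 0.0, 0.5]
finger_gap: 0.0003
grasp_force: 0.0
[ 0.45435027 -0.0742741   0.1141849 ] [-3.33273328e-01 -7.16379597e-02  2.04916140e+00 -4.83645566e-04
  1.16167612e+00  1.46787385e+00] [-0.03551469  0.09086007  0.94610579]
```

View pics/wrist1.png

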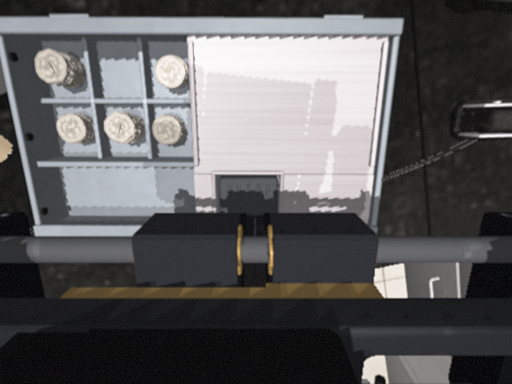

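View pics/scene1.png

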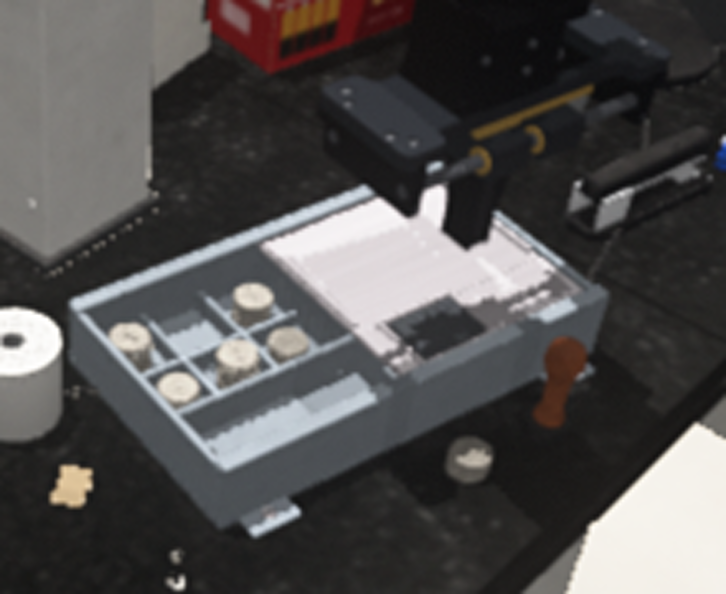

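The wrist view shows the tray square to the tool. The hole spans columns 215–283 with its far rim at row 173, and the far tray corners are near (0,22) and (403,22). The scene view shows the fingers above the cover, with nothing moved.

```bash
python3 - <<'E'
from h import *
W=dict(np.load("wrist1.npz"))
th=np.radians(-12.84);R=np.array([[np.cos(th),-np.sin(th)],[np.sin(th),np.cos(th)]]);c=np.array([.5129,-.0441])
tr=lambda p:(R.T@(p[:2]-c)*1000).round(1)
for n,u,z in[("far-y corner",(404,20),.05),("near+y corner",(35,236),.05),("hole rim far +y",(215,172),.047),("hole rim far -y",(284,172),.047),("catch far +y",(219,177),.048),("catch far -y",(279,177),.048),("lead edge",(193,100),.044)]:
    p=onz(W,u,z);print(n,p.round(4),"tray mm",tr(p))
print("tcp tray",tr(np.array([.454,-.073])), "cam",W["pose"][:3,3].round(3), np.degrees(np.arctan2(W["pose"][1,0],W["pose"][0,0])))
I=W["img"][160:225,190:310];cv2.imwrite("pics/w1c.png",cv2.cvtColor(cv2.resize(I,None,fx=6,fy=6,interpolation=cv2.INTER_CUBIC),cv2.COLOR_RGB2BGR))
E
```

```text
far-y corner [ 0.5592 -0.207   0.05  ] tray mm [  81.3 -148.5]
near+y corner [0.4634 0.1198 0.05  ] tray mm [-84.7 148.8]
hole rim far +y [ 0.4823 -0.0461  0.047 ] tray mm [-29.4  -8.7]
hole rim far -y [ 0.4694 -0.1016  0.047 ] tray mm [-29.6 -65.7]
catch far +y [ 0.4776 -0.0484  0.048 ] tray mm [-33.4 -12. ]
catch far -y [ 0.4665 -0.0967  0.048 ] tray mm [-33.6 -61.6]
lead edge [ 0.5412 -0.0437  0.044 ] tray mm [27.5  6.7]
tcp tray [-51.  -41.3] cam [ 0.52  -0.088  0.274] -103.0263613997217
```

View pics/w1c.png

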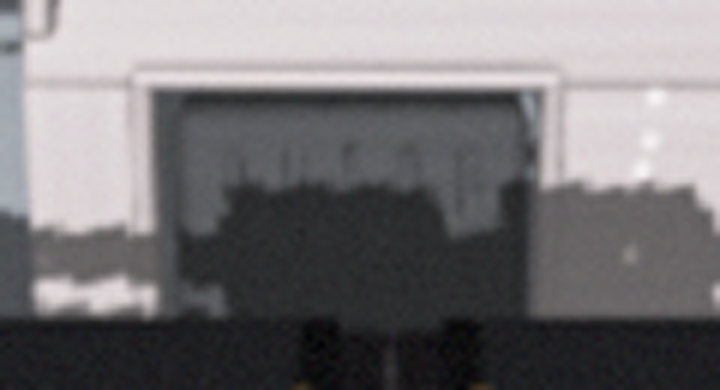

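The wrist view puts the catch at tray y = -36.8 and the hole from -9 to -66, which agrees with the tray fit to within 2 mm. I now descend to just above the catch.

```bash
python3 -m crank '[[[0.004,0.012,-0.03],[0,0,0],0],[[0.004,0.012,-0.06],[0,0,0],0],[[0.004,0.012,-0.09],[0,0,0],0],[[0.004,0.012,-0.114],[0,0,0],0],[[0.004,0.012,-0.114],[0,0,0],0],[[0.004,0.012,-0.114],[0,0,0],0]]'; python3 -m crank '[[[0,0,-0.008],[0,0,0],0],[[0,0,-0.016],[0,0,0],0],[[0,0,-0.024],[0,0,0],0],[[0,0,-0.024],[0,0,0],0],[[0,0,-0.024],[0,0,0],0],[[0,0,-0.024],[0,0,0],0]]'
```

```text
time_s: 2.4
ee_pos: [0.4561, -0.0676, 0.0565]
tcp_rot: [3.12, -0.361, 0.002]
contact_force: [0.6, 0.4, -0.2]
finger_gap: 0.0003
grasp_force: 0.0
time_s: 3.0
ee_pos: [0.4561, -0.0671, 0.044]
tcp_rot: [3.121, -0.359, 0.002]
contact_force: [0.8, -0.4, 3.2]
finger_gap: 0.0006
grasp_force: 1.6
```

The force is 3.2 N at z = 0.044, which matches the spring at 4 mm depth. I press on to about 12 mm.

```bash
python3 -m crank '[[[0,0,-0.006],[0,0,0],0],[[0,0,-0.012],[0,0,0],0],[[0,0,-0.017],[0,0,0],0],[[0,0,-0.017],[0,0,0],0],[[0,0,-0.017],[0,0,0],0],[[0,0,-0.017],[0,0,0],0]]'
```

```text
time_s: 3.6
ee_pos: [0.4561, -0.0671, 0.0353]
tcp_rot: [3.121, -0.359, 0.002]
contact_force: [2.0, -1.2, 6.4]
finger_gap: 0.0003
grasp_force: 3.1
```

It now reads 6.4 N at 12.7 mm depth, so the catch is down. I start pushing along tray +y = (0.222, 0.975).

```bash
python3 -m crank '[[[0.0018,0.0078,0],[0,0,0],0],[[0.0036,0.0156,0],[0,0,0],0],[[0.0053,0.0234,0],[0,0,0],0],[[0.0071,0.0312,0],[0,0,0],0],[[0.0089,0.039,0],[0,0,0],0],[[0.0089,0.039,0],[0,0,0],0],[[0.0089,0.039,0],[0,0,0],0]]'
```

```text
time_s: 4.3
ee_pos: [0.46, -0.0476, 0.0351]
tcp_rot: [3.12, -0.359, -0.0]
contact_force: [-0.4, -1.3, 5.6]
finger_gap: 0.0007
grasp_force: 3.1
```

```bash
python3 -m crank '[[[0.0022,0.0098,0],[0,0,0],0],[[0.0053,0.0234,0],[0,0,0],0],[[0.0089,0.039,0],[0,0,0],0],[[0.0124,0.0546,0],[0,0,0],0],[[0.016,0.0702,0],[0,0,0],0],[[0.0195,0.0858,0],[0,0,0],0],[[0.0231,0.1014,0],[0,0,0],0],[[0.0266,0.117,0],[0,0,0],0],[[0.0266,0.117,0],[0,0,0],0],[[0.0266,0.117,0],[0,0,0],0]]'; python3 - <<'E'
from rig import env
import cv2
c=env.read_camera("scene");I=cv2.resize(c["img"][60:240,220:440],None,fx=3.3,fy=3.3,interpolation=cv2.INTER_CUBIC)
cv2.imwrite("pics/s2.png",cv2.cvtColor(I,cv2.COLOR_RGB2BGR))
E
```

```text
time_s: 5.3
ee_pos: [0.4721, 0.0122, 0.0343]
tcp_rot: [-3.12, 0.358, 0.004]
contact_force: [-0.1, -0.4, 0.2]
finger_gap: 0.0006
grasp_force: 0.0
```

View pics/s2.png

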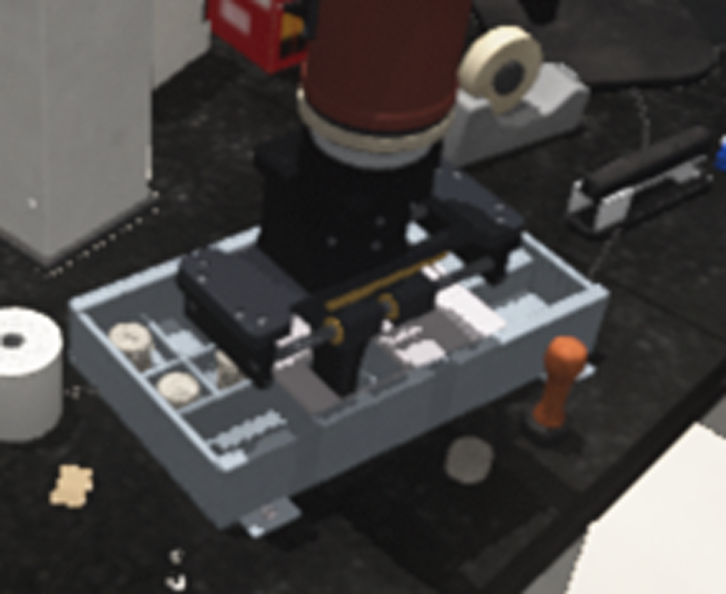

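The cover is following the fingers, and the catch is covered. I push on and slow down near the stop.

```bash
python3 -m crank '[[[0.004,0.0156,0],[0,0,0],0],[[0.0075,0.0312,0],[0,0,0],0],[[0.011,0.0468,0],[0,0,0],0],[[0.0146,0.0624,0],[0,0,0],0],[[0.0182,0.078,0],[0,0,0],0],[[0.0218,0.0936,0],[0,0,0],0],[[0.0242,0.104,0],[0,0,0],0],[[0.0242,0.104,0],[0,0,0],0],[[0.0242,0.104,0],[0,0,0],0]]'; python3 -m crank '[[[0.0004,0.0016,0],[0,0,0],0],[[0.0008,0.0035,0],[0,0,0],0],[[0.0013,0.0055,0],[0,0,0],0],[[0.0018,0.0078,0],[0,0,0],0],[[0.0018,0.0078,0],[0,0,0],0],[[0.0018,0.0078,0],[0,0,0],0]]'
```

```text
time_s: 6.25
ee_pos: [0.4866, 0.0638, 0.0357]
tcp_rot: [-3.12, 0.359, -0.004]
contact_force: [0.5, -0.9, 1.2]
finger_gap: 0.0007
grasp_force: 0.0
time_s: 6.85
ee_pos: [0.4867, 0.0669, 0.0352]
tcp_rot: [3.121, -0.359, 0.001]
contact_force: [0.2, -4.1, 1.5]
finger_gap: 0.0006
grasp_force: 1.9
```

```bash
for i in 1; do python3 -m crank '[[[0.0004,0.0018,0],[0,0,0],0],[[0.0009,0.0039,0],[0,0,0],0],[[0.0009,0.0039,0],[0,0,0],0],[[0.0009,0.0039,0],[0,0,0],0]]'; done;  python3 -m crank '[[[0.0004,0.0018,0],[0,0,0],0],[[0.0009,0.0039,0],[0,0,0],0],[[0.0009,0.0039,0],[0,0,0],0],[[0.0009,0.0039,0],[0,0,0],0]]'
```

```text
time_s: 7.25
ee_pos: [0.4866, 0.0692, 0.0349]
tcp_rot: [-3.121, 0.359, 0.0]
contact_force: [1.1, -3.1, 1.7]
finger_gap: 0.0007
grasp_force: 1.4
time_s: 7.65
ee_pos: [0.4871, 0.0711, 0.0349]
tcp_rot: [-3.121, 0.359, 0.0]
contact_force: [0.9, -2.8, 1.2]
finger_gap: 0.0004
grasp_force: 1.4
```

```bash
python3 -m crank '[[[0.0004,0.0018,0],[0,0,0],0],[[0.0009,0.0039,0],[0,0,0],0],[[0.0009,0.0039,0],[0,0,0],0],[[0.0009,0.0039,0],[0,0,0],0]]'; python3 - <<'E'
from rig import env
import cv2
c=env.read_camera("wrist");I=c["img"]
cv2.imwrite("pics/w2.png",cv2.cvtColor(I,cv2.COLOR_RGB2BGR))
E
```

```text
time_s: 8.05
ee_pos: [0.4875, 0.0731, 0.035]
tcp_rot: [-3.121, 0.359, 0.0]
contact_force: [0.0, -3.1, 0.2]
finger_gap: 0.0005
grasp_force: 1.5
```

View pics/w2.png

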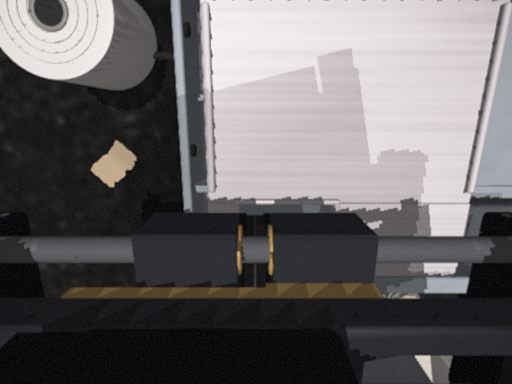

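The wrist view shows the cover's leading edge near column 205, still slightly short of the tray's end wall at about 193. The roll and the rest are untouched. I keep pushing.

```bash
for i in 1; do python3 -m crank '[[[0.0004,0.0018,0],[0,0,0],0],[[0.0009,0.0039,0],[0,0,0],0],[[0.0009,0.0039,0],[0,0,0],0],[[0.0009,0.0039,0],[0,0,0],0]]'; done;  python3 -m crank '[[[0.0004,0.0018,0],[0,0,0],0],[[0.0009,0.0039,0],[0,0,0],0],[[0.0009,0.0039,0],[0,0,0],0],[[0.0009,0.0039,0],[0,0,0],0]]'
```

```text
time_s: 8.5
ee_pos: [0.488, 0.075, 0.035]
tcp_rot: [-3.121, 0.359, 0.0]
contact_force: [1.0, -3.0, -0.8]
finger_gap: 0.0004
grasp_force: 1.5
time_s: 8.9
ee_pos: [0.4883, 0.0774, 0.035]
tcp_rot: [-3.12, 0.359, 0.001]
contact_force: [1.0, 0.1, -0.0]
finger_gap: 0.0004
grasp_force: 0.0
```

The drag has vanished, so the catch has probably sprung up. I make small steps to confirm the stop.

```bash
for i in 1; do python3 -m crank '[[[0.0004,0.002,0],[0,0,0],0],[[0.0004,0.002,0],[0,0,0],0],[[0.0004,0.002,0],[0,0,0],0]]'; done;  python3 -m crank '[[[0.0004,0.002,0],[0,0,0],0],[[0.0004,0.002,0],[0,0,0],0],[[0.0004,0.002,0],[0,0,0],0]]'
```

```text
time_s: 9.2
ee_pos: [0.4887, 0.0781, 0.035]
tcp_rot: [-3.121, 0.359, 0.0]
contact_force: [-0.5, -0.4, 0.2]
finger_gap: 0.0004
grasp_force: 0.0
time_s: 9.5
ee_pos: [0.4889, 0.0788, 0.035]
tcp_rot: [3.121, -0.359, -0.0]
contact_force: [-1.4, -0.2, 0.1]
finger_gap: 0.0002
grasp_force: 0.7
```

```bash
for i in 1; do python3 -m crank '[[[0.0004,0.002,0],[0,0,0],0],[[0.0004,0.002,0],[0,0,0],0],[[0.0004,0.002,0],[0,0,0],0]]'; done;  python3 -m crank '[[[0.0004,0.002,0],[0,0,0],0],[[0.0004,0.002,0],[0,0,0],0],[[0.0004,0.002,0],[0,0,0],0]]'
```

```text
time_s: 9.8
ee_pos: [0.4889, 0.0788, 0.035]
tcp_rot: [3.119, -0.359, -0.001]
contact_force: [-2.1, -5.7, 1.6]
finger_gap: 0.001
grasp_force: 3.1
time_s: 10.1
ee_pos: [0.4889, 0.0789, 0.035]
tcp_rot: [3.118, -0.358, -0.002]
contact_force: [-2.6, -11.6, 2.9]
finger_gap: 0.0004
grasp_force: 5.3
```

The force rises to 11.6 N without motion: a hard stop, so the cover is home. I back off 9 mm within the hole, rise straight up, then move clear for a look.

```bash
python3 -m crank '[[[-0.002,-0.009,0],[0,0,0],0],[[-0.004,-0.018,0],[0,0,0],0],[[-0.004,-0.018,0],[0,0,0],0],[[-0.004,-0.018,0],[0,0,0],0],[[-0.004,-0.018,0.03],[0,0,0],0],[[-0.004,-0.018,0.08],[0,0,0],0],[[-0.004,-0.018,0.16],[0,0,0],0],[[-0.004,-0.018,0.24],[0,0,0],0],[[-0.004,-0.018,0.32],[0,0,0],0],[[-0.004,-0.018,0.4],[0,0,0],0],[[-0.004,-0.018,0.4],[0,0,0],0]]'
python3 -m crank '[[[0,-0.1,0],[0,0,0],0],[[0,-0.2,0],[0,0,0],0],[[0,-0.3,0],[0,0,0],0],[[0,-0.4,0],[0,0,0],0],[[0,-0.5,0],[0,0,0],0],[[0,-0.5,0],[0,0,0],0]]'
python3 - <<'E'
from rig import env
import cv2,numpy as np
A=[]
for n,(x0,y0,x1,y1) in {"scene":(230,100,410,230),"top":(240,130,410,253)}.items():
    c=env.read_camera(n);np.savez(n+"3.npz",**c)
    A.append(cv2.resize(c["img"][y0:y1,x0:x1],(400,290),interpolation=cv2.INTER_CUBIC))
cv2.imwrite("pics/end.png",cv2.cvtColor(np.hstack(A),cv2.COLOR_RGB2BGR))
E
```

```text
time_s: 11.2
ee_pos: [0.491, 0.0722, 0.242]
tcp_rot: [-3.119, 0.358, -0.018]
contact_force: [1.0, 1.2, 0.3]
finger_gap: 0.0003
grasp_force: 0.0
time_s: 11.8
ee_pos: [0.4867, -0.1834, 0.2343]
tcp_rot: [3.118, -0.368, -0.0]
contact_force: [0.5, 0.1, 0.7]
finger_gap: 0.0005
grasp_force: 0.0
```

View pics/end.png

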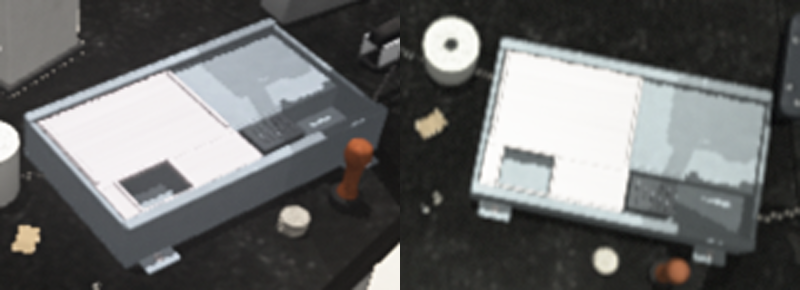

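The cover is home against the +y end. The dark catch stands behind its rear edge, at about (272,132) in the left view and (650,193) in the right. The stamp, roll and coins are in place, so I hand in.

```bash
python3 -c "
from rig import env
print(env.hand_in())"
```

```text
the job is handed in; nothing more can be done
None
```

The coin tray is shut: the cover hit its stop, the final picture shows the catch up behind its rear edge, the fingers are clear, and nothing else has visibly moved; I handed it in at about 12 s, and no verdict came back.

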